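# Set the ratchet to tighten and bolt down the peg box lid

### The job

The latch of the blue peg box has snapped, so its lid is being bolted down through a steel strap, but the ratchet wrench on the bolt is still set to loosen. Flip the wrench's direction lever over to tighten, then work the handle back and forth until the bolt is firmly tight: hold a sideways push of about 11 N at the middle of the grip for a moment, and never much more than 15 N, for the plastic thread strips easily. Then let go of the wrench, leave it on the bolt with the lever at tighten, and do not disturb the other things on the table.

Things in the scene. Friction and masses are not known exactly. Their poses are not given: they have to be found in the camera images.
- bolt: Hex bolt in the box lid, in the middle of the wrench head. Origin on its upright axis, about which the wrench turns, at the top of the strap (104 mm above the table); its 18 mm hex ends 28 mm higher. Tightens clockwise seen from above: it needs 0.5 to 1.8 rad from the start until the seat takes hold (how much is not shown: feel it). It stays where it is left.
- seat: Springy plastic thread seat in the lid, hidden, fixed, origin on the bolt axis. Before it takes hold the bolt turns with steady friction, 3 to 5 N sideways at the grip. Then the torque climbs 8 N m per rad: about 2.4 N more per further 6.5 mm of grip travel. Tight at 9 N or more at the grip (11 N is best); the thread is damaged above about 19 N.
- wrench_grip (a point): Middle of the ratchet wrench's black grip, 150 mm from the bolt axis, halfway up the grip (116 mm above the table). The grip is a level bar 94 mm long, 24 mm wide and 24 mm high that points out from the bolt and hangs free beyond the box's edge; the shank between grip and head is 15 mm wide.
- wrench_head (a point): Middle of the top of the wrench's round steel head (radius 32 mm, top 127 mm above the table), on the bolt axis. It is a ratchet: with the lever at tighten, a clockwise swing drives the bolt after at most 0.52 rad of free swing (12 teeth), an anticlockwise one clicks back with 2 to 5 N at the grip. With the lever at loosen it is the other way round.
- wrench (a joint): Swing of the wrench handle about the upright bolt axis, rad, anticlockwise positive seen from above; stopped at -0.9 and 0.9. At 0 the handle points square out of the box's long side (to the box's -y). It stays where it is left, but the lever's push can nudge it by up to 0.3 rad.
- pawl_tip (a point): Middle of the thumb tab of the direction lever, a dark steel lever on top of the wrench head. The tab is an upright block 10 mm along the lever, 8 mm thick, 24 mm high (12 mm above and below this point); the lever's bar below it rises to 34 mm over the strap. The pivot is 39 mm from the bolt axis towards the handle; the lever runs back 50 mm over the bolt, so the tab lies 11 mm past the axis.
- pawl (a joint): Direction lever, rad, anticlockwise positive seen from above, 0 in line with the handle; snaps to one of two sides, stops at +-0.5. Positive: loosen (as found). Negative: tighten. Looking from the bolt along the handle, push the tab from right to left (about 3 N, up to 48 mm). Caught on a gear tooth it stops anywhere beyond 0.12 on its side until the handle moves; it rocks as it clicks.
- box: Blue plastic box with a snapped latch, 208 by 168 mm and 100 mm high, fixed to the table, with a 4 mm steel strap over its lid; origin in the middle of its underside, z up. The bolt axis is 20 mm from the middle, to the box's -y.
- bowl: White ceramic bowl, 150 mm wide and 65 mm high; loose bystander, to be left alone; origin in the middle of its underside.
- peg1: Yellow aluminium V-peg, 190 mm long and 16 mm high, lying flat; loose bystander, to be left alone; origin in the middle of its underside.
- peg2: Yellow aluminium V-peg, 190 mm long and 16 mm high, lying flat; loose bystander, to be left alone; origin in the middle of its underside.
- peg3: Yellow aluminium V-peg, 190 mm long and 16 mm high, lying flat; loose bystander, to be left alone; origin in the middle of its underside.
- peg4: Yellow aluminium V-peg, 190 mm long and 16 mm high, lying flat; loose bystander, to be left alone; origin in the middle of its underside.
- peg5: Yellow aluminium V-peg, 190 mm long and 16 mm high, lying flat; loose bystander, to be left alone; origin in the middle of its underside.
- extractor: Stainless steel peg extractor, a thin hook with a cross handle, 170 mm long, lying flat; loose bystander, to be left alone; origin in the middle of its underside.
- mug: Ceramic mug, 80 mm wide and 90 mm high; loose bystander, to be left alone; origin in the middle of its underside.

How it is judged:
On the way, in this order (a step that is already met when the one before it is completed fails the run):
1. the direction lever is flipped to the tighten side (value of joint pawl below -0.08 rad), for 0.2 s.
2. the bolt is driven tight onto its seat (0.7 N m or more, about 9 N at the grip) and held there for a moment (contact force between bolt and seat above 35 N and value of joint pawl below -0.08 rad), for 0.2 s.
At the end, for the whole second after the job is handed in: The bolt still bears on its seat (contact force above 2 N), the direction lever stands on the tighten side (below -0.08 rad), and the wrench has been let go and is at rest on the bolt (slower than 0.1 rad/s) (contact force between bolt and seat above 2 N and value of joint pawl below -0.08 rad and not (velocity of joint wrench above 0.1 rad/s or velocity of joint wrench below -0.1 rad/s)); the robot touches nothing.
It fails at once if the plastic thread is overloaded (more than 2.5 N m on the seat, about 19 N at the grip) (contact force between bolt and seat above 125 N).
It fails at once if a bystander is pushed more than 30 mm (distance of any of bowl, peg1, peg2, peg3, peg4, peg5, extractor, mug from where it was at the start of the episode above 0.03 m).
It also fails if it takes over 72 s, if anything falls off the work surface, if the arm or the gripper's body presses on something with over 40 N, if the wrist force passes 120 N, or if a joint passes its speed limit or range.

### The arm

A 6-joint arm with a two-finger parallel gripper is mounted at the origin on the work surface. World frame = base frame: x ahead of the robot, y to its left, z up, the work surface at z = 0. Lengths are in m, angles in rad, forces in N, time in s.
With the tool pointing down it reaches from about 0.3 to 0.775 m from the base axis. Payload 14.6 kg.
Tool frame: the origin (TCP) lies at the very end of the fingers, on their centre line; the grasp point (between the pads) lies arm.tcp_to_grasp behind it (arm.tcp_to_grasp is the distance from the TCP to the grasp point, in m); z points along the fingers, y is the line along which they close (so a half turn about z gives the same grasp; the last joint's range is limited). The gripper opens to 94 mm and grips with 3 to 60 N. Pads are 16 mm wide; open, the fingers measure 119 mm over their backs; the gripper's body (75 mm by 177 mm) begins 78 mm behind the grasp point.
Start: joints at [-1.307, 0.3, 1.521, -0, 1.321, -0.067], TCP at [0.179, -0.52, 0.205] pointing down, gripper open.
Joint ranges: [-3.03, 3.03], [-0.79, 2.21], [0.23, 2.52], [-1.04, 4.18], [0, 3.07], [-2.55, 2.55]. Speed limits (rad/s): [2.22, 2.22, 2.57, 3.14, 3.14, 3.14].

### API

Orientations are given as a unit quaternion [w, x, y, z].
In Python, from rig import arm, vision, finish_job gives the robot as it stands.
- The arm moves only by the tool play_rows, never from a script. Its argument "steps" is a list of rows, each a list of 3 entries, a list of its own where there are three numbers: the shift along the tool's x, y, z in units of 0.1 m (1.0 is 0.1 m), then the turn, a rotation vector about the tool's x, y, z in units of 360 degrees (1.0 is 360 degrees), then the finger opening in mm, from 0 to 94. A call has 1 to 12 rows; each row shifts and turns the commanded pose from where the row before left it, along the tool's axes as they then stand; what a row does not reach is not made up. A row lasts 1/8 s, in which the tool goes at most 62.5 mm and 10.7 degrees, less where a joint would pass 70% of its speed; a pose out of reach is approached as far as the arm can. A call with a number of a shift or a turn outside -1 to 1 is refused whole. A call with a gripper value outside its range is refused whole. The fingers move at their own pace and stop on an object; "force" is the grip in N (left out, the last holds). Time passes only in rows, so rows that do not move let the fingers close. It gives the time, the measured TCP pose, the force, the opening and the grip force at its end, in the units of the state.
- arm.observe(): the state, without advancing time (a new reading comes with each control period).
- vision.snapshot(name): name is "side" or "top"; returns a dict with "pixels" (480x640x3 uint8, red, green, blue), "z_map" (480x640 float32, m along the optical axis (not along the pixel's ray), 0 where there is no reading), "fx", "fy", "cx", "cy" (pixels), "dist_coeffs" ([k1, k2, p1, p2, k3] as OpenCV has them; the pictures are not rectified), "world_from_camera" (4x4, takes a point from camera to world coordinates). Camera axes: x right, y up, looking along -z (the intrinsics and any distortion apply to the point x, -y, -z); pixel columns grow to the right and rows downward; lengths in m; the calibration is good to about 2 mm. A picture is of the moment at which its call begins.
- finish_job(): hands the job in; it is judged then, once.
The state is a dict: "time_s": time; "joints": joint angles; "joint_vel": joint speeds; "joint_efforts": joint torques, N m; "ee_pos": TCP position; "ee_rot": TCP orientation; "contact_force": force on the tool from outside, world axes, zero at the start; "torque": the same for the moment, N m; "grip_width": finger opening in m; "grasp_force": force on a finger pad.
Only numpy, scipy, OpenCV 4.12 (cv2) and the standard library are available. Lean on these libraries where they do the work, as an engineer would, in place of code of your own. Each camera call takes 0.05 s, during which the arm holds its last target. There are 200 camera calls.

## Working session

There is one attempt and no reset: what is moved stays moved. The work goes in short steps, Python scripts to look and compute and a tool call to move; the robot and the scene stay as the last step left them, time stands still between calls to the robot, and variables do not carry over. Pictures are saved under pics/ and viewed, at most 10 in all, crops included, and the job is handed in when it is done.

Besides the shell and the picture viewer there is one more tool, called in YAML: its name, and indented under it one key for each argument. play_rows: Moves the arm, as the interface text tells. Its arguments: {"type":"object","properties":{"steps":{"type":"array","items":{"type":"array"}},"force":{"type":"number"}},"required":["steps"]}

```bash
ls; mkdir -p pics
cat > h.py <<'E'
import numpy as np, cv2
from rig import arm, vision, finish_job
def snap(n):
    s=vision.snapshot(n); s['K']=np.array([[s['fx'],0,s['cx']],[0,s['fy'],s['cy']],[0,0,1.]]); s['d']=np.array(s['dist_coeffs'],float); s['T']=np.array(s['world_from_camera']); return s
def rays(s,uv):
    p=cv2.undistortPoints(np.array(uv,float).reshape(-1,1,2),s['K'],s['d']).reshape(-1,2)
    return np.c_[p[:,0],-p[:,1],-np.ones(len(p))]@s['T'][:3,:3].T
def onz(s,uv,z):
    r=rays(s,uv);o=s['T'][:3,3];return o+r*((z-o[2])/r[:,2])[:,None]
def bydepth(s,uv):
    uv=np.array(uv).reshape(-1,2);d=s['z_map'][uv[:,1].astype(int),uv[:,0].astype(int)]
    return s['T'][:3,3]+rays(s,uv)*d[:,None]
def save(s,n,crop=None,k=1):
    im=s['pixels'][:,:,::-1]
    if crop: im=im[crop[1]:crop[3],crop[0]:crop[2]]
    cv2.imwrite('pics/'+n,cv2.resize(im,None,fx=k,fy=k,interpolation=cv2.INTER_CUBIC))
E
python3 - <<'E'
from h import *
for n in('top','side'):
    s=snap(n);save(s,n+'0.png');print(n,s['T'].round(3).tolist(),s['fx'],s['d'])
o=arm.observe();print(o,arm.tcp_to_grasp)
E
```

```text
pics
top [[-0.009, 0.997, -0.083, 0.404], [-1.0, -0.01, -0.011, -0.021], [-0.012, 0.083, 0.996, 1.676], [0.0, 0.0, 0.0, 1.0]] 607.402221653801 [-0.09651877  0.          0.          0.          0.        ]
side [[-0.997, 0.042, -0.061, 0.49], [-0.073, -0.716, 0.694, 0.79], [-0.015, 0.697, 0.717, 0.944], [0.0, 0.0, 0.0, 1.0]] 540.1153122813996 [-0.03652695  0.          0.          0.          0.        ]
{'time_s': 0.1, 'joints': array([-1.30659551e+00,  3.00409557e-01,  1.52149613e+00,  2.60267430e-06,
        1.32073309e+00, -6.66125327e-02]), 'joint_vel': array([ 0.00050228, -0.00016316, -0.00057826, -0.00027625,  0.00053527,
        0.00169407]), 'joint_efforts': array([ 1.27178137e-03, -5.32642829e+01, -3.53284121e+01,  7.09299138e-02,
        2.34895886e-02, -7.60840112e-05]), 'ee_pos': array([ 0.17857657, -0.51995345,  0.20495603]), 'ee_rot': array([-5.20634289e-04,  9.86351395e-01,  1.64653126e-01, -5.03367447e-05]), 'contact_force': array([-0.37007129,  0.09579074, -0.76113692]), 'torque': array([0.04058033, 0.03693375, 0.03023635]), 'grasp_force': 0.0, 'grip_width': 0.09383711660420235} 0.0188
```

View pics/top0.png

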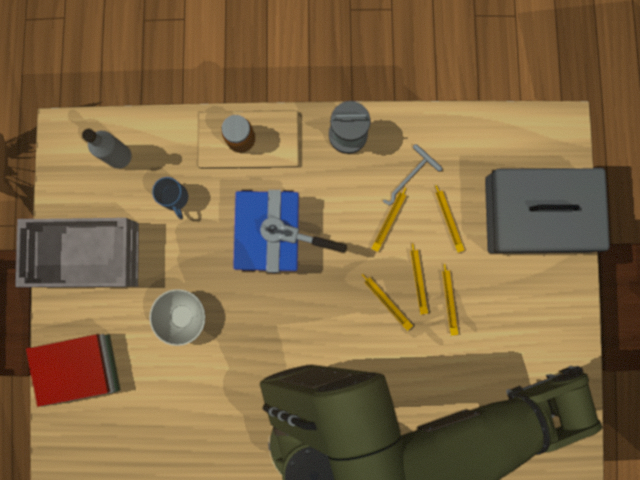

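View pics/side0.png

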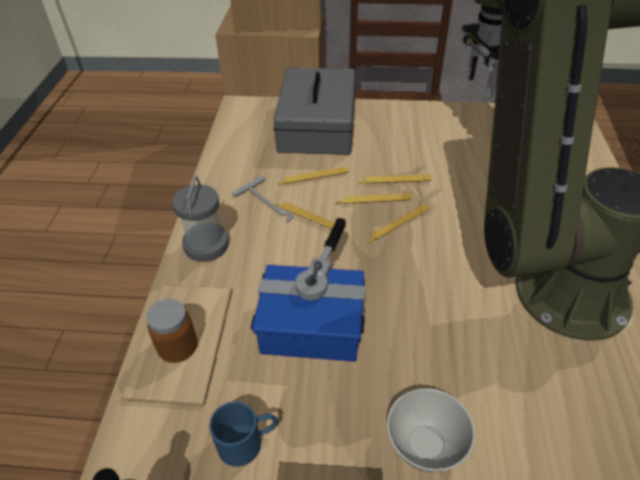

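Run:
```python
from h import *
T=snap('top');S=snap('side')
a=T['pixels'][170:290,220:380][:,:,::-1];b=S['pixels'][200:320,240:400][:,:,::-1]
cv2.imwrite('pics/c1.png',np.vstack([cv2.resize(q,None,fx=2.5*2,fy=2.5,interpolation=cv2.INTER_CUBIC) if 0 else cv2.resize(q,(400*2//2*1,300),interpolation=cv2.INTER_CUBIC) for q in(a,b)]))
for s,n,roi in((T,'top',(220,170,380,290)),(S,'side',(240,200,400,320))):
    im=s['pixels'].astype(int);v,u=np.mgrid[roi[1]:roi[3],roi[0]:roi[2]];uv=np.c_[u.ravel(),v.ravel()]
    P=bydepth(s,uv);c=im[uv[:,1],uv[:,0]]
    g=(c.max(1)<60)&(P[:,2]>.1)&(P[:,2]<.15)
    print(n,'grip',g.sum(),P[g].mean(0).round(4),P[g].min(0).round(3),P[g].max(0).round(3))
    bl=(c[:,2]>1.6*c[:,0])&(c[:,2]>80)&(abs(P[:,2]-.1)<.006)
    r=cv2.minAreaRect(P[bl][:,:2].astype(np.float32));print('box',r,np.median(P[bl][:,2]))
    h=P[:,2]>.121; hd=h&(c.max(1)>=60);print('head',hd.sum(),P[hd].mean(0).round(4))
    w=P[:,2]>.112; print('all',P[w].min(0).round(3),P[w].max(0).round(3))
    t=P[:,2]>.140;print('tab',t.sum(),P[t].mean(0).round(4),P[t].min(0).round(3),P[t].max(0).round(3))
```

```text
top grip 255 [ 0.5372 -0.033   0.1282] [ 0.517 -0.082  0.118] [0.574 0.111 0.144]
box ((0.5756758451461792, 0.12314046919345856), (0.16532394289970398, 0.20732960104942322), 88.64614868164062) 0.10019822457911198
head 852 [0.5521 0.066  0.252 ]
all [ 0.404 -0.085  0.112] [0.679 0.15  1.676]
tab 106 [0.4599 0.0192 1.1565] [ 0.404 -0.021  0.14 ] [0.576 0.12  1.676]
side grip 325 [ 0.5351 -0.0177  0.1292] [ 0.514 -0.078  0.114] [0.578 0.121 0.149]
box ((0.5734463334083557, 0.1134948879480362), (0.14276961982250214, 0.20812159776687622), 89.53877258300781) 0.10143786780997843
head 1105 [0.5585 0.1277 0.1853]
all [ 0.49  -0.087  0.112] [0.602 0.79  0.944]
tab 154 [0.5284 0.4439 0.5456] [0.49  0.058 0.14 ] [0.575 0.79  0.944]
```

View pics/c1.png

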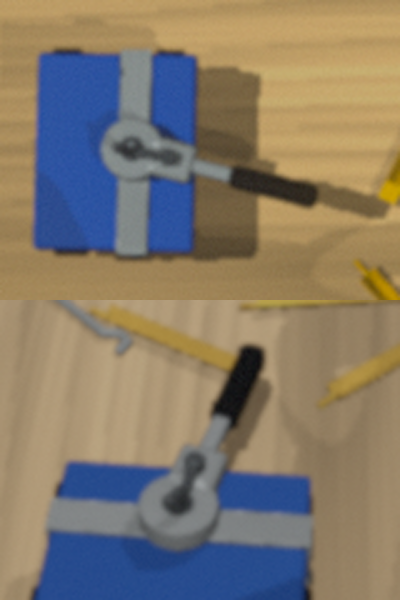

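Run:
```python
from h import *
T=snap('top');S=snap('side')
f=lambda s,r:cv2.resize(s['pixels'][r[1]:r[3],r[0]:r[2]][:,:,::-1],(560,400),interpolation=cv2.INTER_CUBIC)
cv2.imwrite('pics/c2.png',cv2.resize(np.hstack([f(T,(255,210,311,250)),f(S,(284,256,340,296))]),(800,286)))
for s,n,roi in((T,'top',(250,205,370,260)),(S,'side',(280,210,360,310))):
    im=s['pixels'].astype(int);v,u=np.mgrid[roi[1]:roi[3],roi[0]:roi[2]];uv=np.c_[u.ravel(),v.ravel()]
    P=bydepth(s,uv);c=im[uv[:,1],uv[:,0]];ok=P[:,2]<.2
    for z0,z1 in((.139,.146),(.146,.2)):
        t=ok&(P[:,2]>z0)&(P[:,2]<z1);print(n,z0,t.sum(),P[t].mean(0).round(4),P[t].min(0).round(3),P[t].max(0).round(3))
    h=ok&(abs(P[:,2]-.127)<.004)&(P[:,1]>.066);print(' head',P[h].min(0).round(4),P[h].max(0).round(4),cv2.minEnclosingCircle(P[h][:,:2].astype(np.float32)))
    g=ok&(c.max(1)<60)&(P[:,2]>.122)&(P[:,1]<.03);print(' grip',cv2.minAreaRect(P[g][:,:2].astype(np.float32)))
```

```text
top 0.139 39 [0.5669 0.088  0.1415] [0.555 0.06  0.139] [0.574 0.116 0.146]
top 0.146 13 [0.5712 0.1119 0.1562] [0.558 0.062 0.146] [0.576 0.12  0.161]
 head [0.5442 0.066  0.123 ] [0.6042 0.1355 0.131 ] ((0.5694206357002258, 0.09798930585384369), 0.03939657658338547)
 grip ((0.5349450707435608, -0.04085987061262131), (0.08620953559875488, 0.02016974426805973), 75.47046661376953)
side 0.139 79 [0.564  0.0837 0.1406] [0.555 0.057 0.139] [0.575 0.12  0.146]
side 0.146 33 [0.5705 0.1159 0.1541] [0.566 0.11  0.146] [0.575 0.12  0.159]
 head [0.5406 0.0661 0.1232] [0.6021 0.1359 0.131 ] ((0.5633866190910339, 0.09952940791845322), 0.04032490402460098)
 grip ((0.5309104323387146, -0.03743760660290718), (0.08278242498636246, 0.02139529213309288), 74.7215805053711)
```

View pics/c2.png

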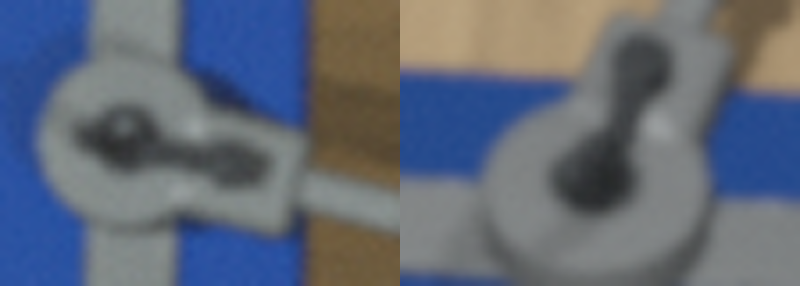

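play_rows:
  steps:
    - [[0, 0, 0], [0, 0, -0.026], 0]
    - [[0, 0, 0], [0, 0, -0.026], 0]
    - [[0, 0, 0], [0, 0, -0.026], 0]
    - [[0, 0, 0], [0, 0, -0.026], 0]
    - [[0, 0, 0], [0, 0, -0.026], 0]
    - [[0, 0, 0], [0, 0, -0.0255], 0]
    - [[0, 0, 0], [0, 0, 0], 0]
  force: 20

```text
time_s: 1.18
ee_pos: [0.1786, -0.5201, 0.2054]
ee_rot: [-0.0, 0.794, 0.608, 0.0]
contact_force: [-0.1, 0.1, -1.0]
grip_width: 0.0273
grasp_force: 0.0
```

play_rows:
  steps:
    - [[0.59, 0.15, 0], [0, 0, 0], 0]
    - [[0.59, 0.15, 0], [0, 0, 0], 0]
    - [[0.59, 0.15, 0], [0, 0, 0], 0]
    - [[0.59, 0.15, 0], [0, 0, 0], 0]
    - [[0.59, 0.15, 0], [0, 0, 0], 0]
    - [[0.59, 0.15, 0], [0, 0, 0], 0]
    - [[0.59, 0.15, 0], [0, 0, 0], 0]
    - [[0.59, 0.15, 0], [0, 0, 0], 0]
    - [[0.59, 0.15, 0], [0, 0, 0], 0]
    - [[0.59, 0.15, 0], [0, 0, 0], 0]
    - [[0.59, 0.15, 0], [0, 0, 0], 0]
    - [[0, 0, 0], [0, 0, 0], 0]

```text
time_s: 2.68
ee_pos: [0.5074, 0.0666, 0.2049]
ee_rot: [-0.0, 0.794, 0.608, -0.0]
contact_force: [-0.0, -0.4, -0.5]
grip_width: 0.0002
grasp_force: 0.0
```

```bash
cat >> h.py <<'E'
def yaw():
    from scipy.spatial.transform import Rotation as R
    q=arm.observe()['ee_rot'];M=R.from_quat(np.r_[q[1:],q[0]]).as_matrix();return np.arctan2(M[1,0],M[0,0]),M
def delta(p):
    y,M=yaw();return (M.T@(np.array(p)-arm.observe()['ee_pos'])*10).round(3)
E
python3 -c "
from h import *
o=arm.observe();print(o['ee_pos'],yaw(),o['contact_force'],o['grip_width'],delta([.547,.1215,.175]))
s=snap('side');save(s,'s3.png',(200,150,440,330),3)"
```

```text
[0.50739447 0.06655798 0.20487748] (np.float64(1.307848536885437), array([[ 2.59928145e-01,  9.65627713e-01, -6.92375156e-04],
       [ 9.65627960e-01, -2.59928039e-01,  2.40430518e-04],
       [ 5.21986547e-05, -7.31071468e-04, -9.99999731e-01]])) [-0.00950643 -0.40054777 -0.47045418] 0.0001539613499392439 [0.633 0.24  0.299]
```

View pics/s3.png

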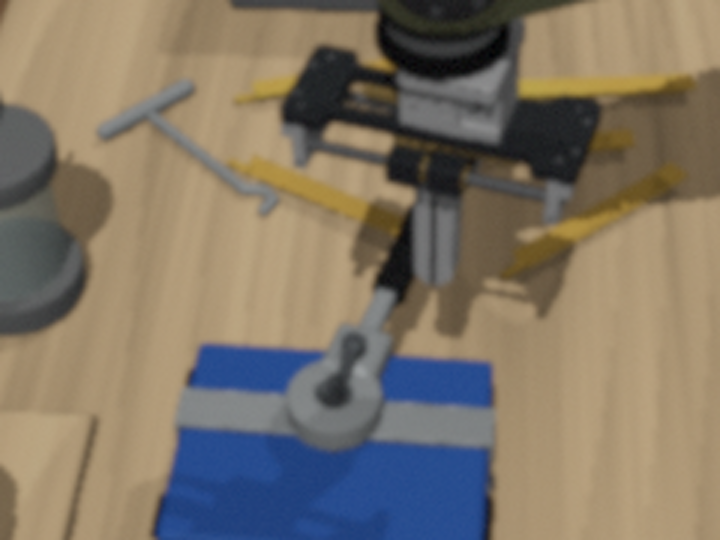

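play_rows:
  steps:
    - [[0.32, 0.12, 0], [0, 0, 0], 0]
    - [[0.313, 0.12, 0], [0, 0, 0], 0]
    - [[0, 0, 0.3], [0, 0, 0], 0]
    - [[0, 0, 0.2], [0, 0, 0], 0]
    - [[0, 0, 0.09], [0, 0, 0], 0]
    - [[0, 0, 0], [0, 0, 0], 0]

```text
time_s: 3.48
ee_pos: [0.5462, 0.1177, 0.1466]
ee_rot: [-0.0, 0.794, 0.608, -0.0]
contact_force: [-0.2, 0.0, 0.2]
grip_width: 0.0003
grasp_force: 0.0
```

play_rows:
  steps:
    - [[0, 0.04, 0], [0, 0, 0], 0]
    - [[0, 0.04, 0], [0, 0, 0], 0]
    - [[0, 0.04, 0], [0, 0, 0], 0]
    - [[0, 0.03, 0], [0, 0, 0], 0]
    - [[0, 0.03, 0], [0, 0, 0], 0]

```text
time_s: 4.1
ee_pos: [0.5639, 0.1137, 0.1464]
ee_rot: [0.0, 0.794, 0.608, -0.0]
contact_force: [-0.5, 0.1, 0.5]
grip_width: 0.0004
grasp_force: 0.0
```

play_rows:
  steps:
    - [[0, 0.03, 0], [0, 0, 0], 0]
    - [[0, 0.03, 0], [0, 0, 0], 0]
    - [[0, 0.03, 0], [0, 0, 0], 0]
    - [[0, 0, 0], [0, 0, 0], 0]

```text
time_s: 4.6
ee_pos: [0.5725, 0.1114, 0.1464]
ee_rot: [-0.0, 0.794, 0.608, -0.0]
contact_force: [-0.0, -0.1, 0.2]
grip_width: 0.0003
grasp_force: 0.0
```

```bash
python3 -c "
from h import *
o=arm.observe();print(o['ee_pos'],o['contact_force'])
s=snap('side');save(s,'s4.png',(260,190,380,310),5)"
```

```text
[0.57250666 0.11142715 0.14637879] [-0.03619199 -0.06735164  0.20375261]
```

View pics/s4.png

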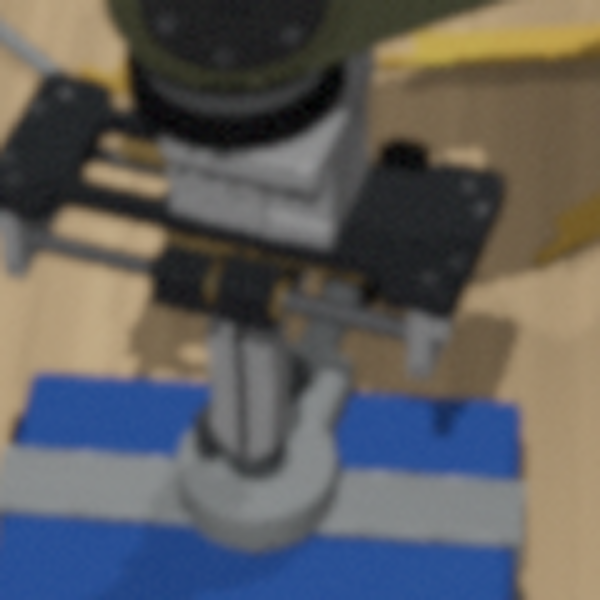

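play_rows:
  steps:
    - [[0, -0.1, 0], [0, 0, 0], 0]
    - [[0, 0, -0.4], [0, 0, 0], 0]
    - [[-0.5, 0, -0.2], [0, 0, 0], 45]
    - [[-0.5, 0, 0], [0, 0, 0], 45]
    - [[-0.5, 0, 0], [0, 0, 0], 45]
    - [[0, 0, 0], [0, 0, 0], 45]

```text
time_s: 5.4
ee_pos: [0.5226, -0.0328, 0.2067]
ee_rot: [0.0, 0.795, 0.607, 0.0]
contact_force: [0.0, 0.3, 0.3]
grip_width: 0.0372
grasp_force: 0.0
```

```bash
cat > m.py <<'E'
from h import *
def meas(s,roi=(280,210,360,310)):
    v,u=np.mgrid[roi[1]:roi[3],roi[0]:roi[2]];uv=np.c_[u.ravel(),v.ravel()]
    c=s['pixels'][uv[:,1],uv[:,0]].astype(int);P=bydepth(s,uv);ok=(P[:,2]<.165)&(abs(P[:,0]-.57)<.1)
    t=ok&(P[:,2]>.146)&(P[:,1]>.085);print('tab',t.sum(),P[t].mean(0).round(4))
    p=ok&(P[:,2]>.138)&(P[:,2]<.145)&(P[:,1]>.05)&(P[:,1]<.085);print('pivot',P[p].mean(0).round(4))
    g=ok&(c.max(1)<60)&(P[:,2]>.115)&(P[:,2]<.133)&(P[:,1]<.03);print('grip',g.sum(),cv2.minAreaRect(P[g][:,:2].astype(np.float32)))
E
python3 -c "
from m import *
o=arm.observe();print(o['ee_pos'],o['grip_width'])
s=snap('side');meas(s);save(s,'s5.png',(260,190,380,310),5)"
```

```text
[ 0.52263518 -0.0327956   0.20670551] 0.03724950874570951
tab 37 [0.5896 0.1076 0.1544]
pivot [0.5644 0.0703 0.1399]
grip 295 ((0.5302170515060425, -0.038846105337142944), (0.08769550174474716, 0.02133086882531643), 74.9509048461914)
```

View pics/s5.png

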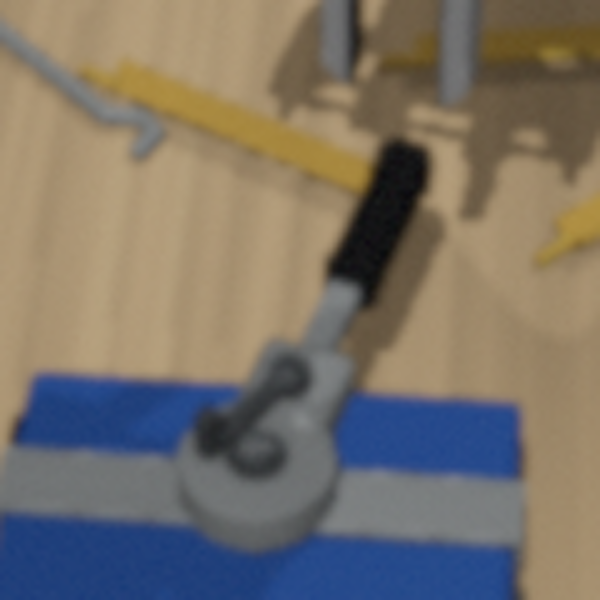

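```bash
python3 -c "
from h import *
print(delta([.533,-.041,.110]))"
```

```text
[-0.067  0.12   0.967]
```

play_rows:
  steps:
    - [[-0.067, 0.12, 0], [0, 0, 0], 45]
    - [[0, 0, 0.3], [0, 0, 0], 45]
    - [[0, 0, 0.3], [0, 0, 0], 45]
    - [[0, 0, 0.2], [0, 0, 0], 45]
    - [[0, 0, 0.167], [0, 0, 0], 45]
    - [[0, 0, 0], [0, 0, 0], 30]
    - [[0, 0, 0], [0, 0, 0], 30]
  force: 5

```text
time_s: 6.32
ee_pos: [0.5341, -0.0402, 0.1105]
ee_rot: [0.0, 0.794, 0.608, 0.0]
contact_force: [0.5, 0.8, 1.3]
grip_width: 0.031
grasp_force: 0.0
```

Straddling. First clockwise stroke.

play_rows:
  steps:
    - [[0.01, -0.15, 0], [0, 0, 0.0159], 29]
    - [[0.01, -0.15, 0], [0, 0, 0.0159], 29]
    - [[0, 0, 0], [0, 0, 0], 29]

```text
time_s: 6.7
ee_pos: [0.5059, -0.0291, 0.1108]
ee_rot: [0.001, 0.85, 0.527, 0.001]
contact_force: [0.5, 0.4, 0.1]
grip_width: 0.0291
grasp_force: 0.0
```

play_rows:
  steps:
    - [[0.01, -0.15, 0], [0, 0, 0.0159], 29]
    - [[0.01, -0.15, 0], [0, 0, 0.0159], 29]
    - [[0, 0, 0], [0, 0, 0], 29]

```text
time_s: 7.08
ee_pos: [0.481, -0.0127, 0.1104]
ee_rot: [0.0, 0.898, 0.44, 0.0]
contact_force: [-0.8, -0.3, 0.1]
grip_width: 0.0291
grasp_force: 0.0
```

```bash
cat >> m.py <<'E'
def st():
    o=arm.observe();y,M=yaw();p=o['ee_pos']
    r=p[:2]-[.572,.104];print('t',o['time_s'],'pos',p.round(4),'wrench(yaw)',round(y-np.pi/2,3),'wrench(pos)',round(np.arctan2(r[0],-r[1]),3),'R',np.hypot(*r).round(4),'F tool',(M.T@o['contact_force']).round(2))
E
python3 -c "
from m import *
st();meas(snap('side'))"
```

```text
t 7.075 pos [ 0.481  -0.0127  0.1104] wrench(yaw) -0.66 wrench(pos) -0.662 R 0.148 F tool [-0.72 -0.48 -0.09]
tab 30 [0.5939 0.0934 0.1542]
pivot [0.5568 0.076  0.1397]
grip 210 ((0.49152353405952454, -0.0011857002973556519), (0.05824800953269005, 0.02525794878602028), 64.0806884765625)
```

play_rows:
  steps:
    - [[0.017, 0.224, 0], [0, 0, -0.0239], 29]
    - [[0.017, 0.224, 0], [0, 0, -0.0239], 29]
    - [[0.017, 0.224, 0], [0, 0, -0.0239], 29]
    - [[0.017, 0.224, 0], [0, 0, -0.0239], 29]
    - [[0.017, 0.224, 0], [0, 0, -0.0239], 29]

```text
time_s: 7.75
ee_pos: [0.5867, -0.0445, 0.1095]
ee_rot: [-0.001, 0.672, 0.74, -0.0]
contact_force: [-2.6, 1.8, 0.8]
grip_width: 0.0289
grasp_force: 1.4
```

play_rows:
  steps:
    - [[0.017, 0.224, 0], [0, 0, -0.0239], 29]
    - [[0.017, 0.224, 0], [0, 0, -0.0239], 29]
    - [[0.017, 0.224, 0], [0, 0, -0.0239], 29]
    - [[0.017, 0.224, 0], [0, 0, -0.0239], 29]
    - [[0.017, 0.224, 0], [0, 0, -0.0239], 29]

```text
time_s: 8.38
ee_pos: [0.6848, 0.0051, 0.1092]
ee_rot: [-0.001, 0.354, 0.935, -0.0]
contact_force: [-1.8, -0.7, 1.1]
grip_width: 0.0293
grasp_force: 1.0
```

```bash
python3 -c "
from m import *
st();meas(snap('side'))"
```

```text
t 8.375 pos [0.6848 0.0051 0.1092] wrench(yaw) 0.847 wrench(pos) 0.851 R 0.15 F tool [ 0.89 -1.76 -1.12]
tab 32 [0.5686 0.1163 0.1538]
pivot [0.5996 0.0778 0.1395]
grip 0 ((0.0, 0.0), (0.0, 0.0), 0.0)
```

play_rows:
  steps:
    - [[0.002, -0.075, 0], [0, 0, 0.008], 29]
    - [[0.002, -0.075, 0], [0, 0, 0.008], 29]
    - [[0.002, -0.075, 0], [0, 0, 0.008], 29]
    - [[0.002, -0.075, 0], [0, 0, 0.008], 29]

```text
time_s: 8.93
ee_pos: [0.6619, -0.0154, 0.1094]
ee_rot: [-0.0, 0.45, 0.893, 0.0]
contact_force: [1.5, 1.2, -0.5]
grip_width: 0.029
grasp_force: 0.7
```

play_rows:
  steps:
    - [[0.002, -0.075, 0], [0, 0, 0.008], 29]
    - [[0.002, -0.075, 0], [0, 0, 0.008], 29]
    - [[0.002, -0.075, 0], [0, 0, 0.008], 29]

```text
time_s: 9.3
ee_pos: [0.6428, -0.0275, 0.1096]
ee_rot: [0.0, 0.516, 0.856, 0.0]
contact_force: [1.0, 0.2, -0.5]
grip_width: 0.029
grasp_force: 0.6
```

play_rows:
  steps:
    - [[0.002, -0.075, 0], [0, 0, 0.008], 29]
    - [[0.002, -0.075, 0], [0, 0, 0.008], 29]
    - [[0.002, -0.075, 0], [0, 0, 0.008], 29]
    - [[0.002, -0.06, 0], [0, 0, 0.0064], 29]

```text
time_s: 9.8
ee_pos: [0.6167, -0.0382, 0.1097]
ee_rot: [0.001, 0.596, 0.803, 0.0]
contact_force: [5.9, -1.8, -1.7]
grip_width: 0.0291
grasp_force: 2.2
```

play_rows:
  steps:
    - [[0.002, -0.06, 0], [0, 0, 0.0064], 29]
    - [[0.002, -0.06, 0], [0, 0, 0.0064], 29]

```text
time_s: 10.05
ee_pos: [0.6051, -0.0411, 0.1098]
ee_rot: [0.001, 0.627, 0.779, 0.0]
contact_force: [5.3, -2.0, -1.6]
grip_width: 0.0291
grasp_force: 2.2
```

Steady: friction only. Continue.

play_rows:
  steps:
    - [[0.002, -0.06, 0], [0, 0, 0.0064], 29]
    - [[0.002, -0.06, 0], [0, 0, 0.0064], 29]
    - [[0.002, -0.06, 0], [0, 0, 0.0064], 29]

```text
time_s: 10.42
ee_pos: [0.5873, -0.0437, 0.1098]
ee_rot: [0.001, 0.673, 0.739, 0.0]
contact_force: [5.4, -2.6, -1.9]
grip_width: 0.029
grasp_force: 2.2
```

play_rows:
  steps:
    - [[0.002, -0.06, 0], [0, 0, 0.0064], 29]
    - [[0.002, -0.06, 0], [0, 0, 0.0064], 29]
    - [[0.002, -0.06, 0], [0, 0, 0.0064], 29]

```text
time_s: 10.8
ee_pos: [0.5693, -0.0441, 0.1099]
ee_rot: [0.001, 0.717, 0.697, 0.0]
contact_force: [3.7, -3.2, -1.5]
grip_width: 0.0293
grasp_force: 2.2
```

play_rows:
  steps:
    - [[0.0, -0.06, 0], [0, 0, 0.0064], 29]
    - [[0.0, -0.06, 0], [0, 0, 0.0064], 29]
    - [[0.0, -0.06, 0], [0, 0, 0.0064], 29]

```text
time_s: 11.18
ee_pos: [0.5513, -0.0428, 0.1099]
ee_rot: [0.001, 0.757, 0.653, 0.0]
contact_force: [3.8, -2.4, -1.7]
grip_width: 0.0292
grasp_force: 2.1
```

play_rows:
  steps:
    - [[0.0, -0.06, 0], [0, 0, 0.0064], 29]
    - [[0.0, -0.06, 0], [0, 0, 0.0064], 29]
    - [[0.0, -0.06, 0], [0, 0, 0.0064], 29]

```text
time_s: 11.55
ee_pos: [0.5336, -0.0392, 0.1099]
ee_rot: [0.0, 0.795, 0.606, 0.0]
contact_force: [4.3, 0.5, -0.6]
grip_width: 0.0294
grasp_force: 2.0
```

play_rows:
  steps:
    - [[0.001, -0.06, 0], [0, 0, 0.0064], 29]
    - [[0.001, -0.06, 0], [0, 0, 0.0064], 29]
    - [[0.001, -0.06, 0], [0, 0, 0.0064], 29]

```text
time_s: 11.92
ee_pos: [0.5166, -0.0334, 0.1099]
ee_rot: [0.0, 0.83, 0.557, 0.0]
contact_force: [3.7, -0.3, -2.2]
grip_width: 0.0292
grasp_force: 2.0
```

play_rows:
  steps:
    - [[0.001, -0.06, 0], [0, 0, 0.0064], 29]
    - [[0.001, -0.06, 0], [0, 0, 0.0064], 29]
    - [[0.001, -0.06, 0], [0, 0, 0.0064], 29]

```text
time_s: 12.3
ee_pos: [0.5004, -0.0256, 0.1099]
ee_rot: [0.0, 0.862, 0.506, 0.0]
contact_force: [4.7, -0.1, -1.5]
grip_width: 0.029
grasp_force: 2.0
```

play_rows:
  steps:
    - [[0.001, -0.06, 0], [0, 0, 0.0064], 29]
    - [[0.001, -0.06, 0], [0, 0, 0.0064], 29]
    - [[0.001, -0.06, 0], [0, 0, 0.0064], 29]

```text
time_s: 12.68
ee_pos: [0.4852, -0.0159, 0.1099]
ee_rot: [0.0, 0.891, 0.453, 0.001]
contact_force: [5.4, 0.0, -2.0]
grip_width: 0.0289
grasp_force: 2.0
```

play_rows:
  steps:
    - [[0.001, -0.06, 0], [0, 0, 0.0064], 29]
    - [[0.001, -0.06, 0], [0, 0, 0.0064], 29]
    - [[0.001, -0.06, 0], [0, 0, 0.0064], 29]
    - [[0.001, -0.06, 0], [0, 0, 0.0064], 29]

```text
time_s: 13.18
ee_pos: [0.467, -0.0004, 0.11]
ee_rot: [0.0, 0.925, 0.38, 0.001]
contact_force: [4.2, -1.0, -1.5]
grip_width: 0.029
grasp_force: 2.0
```

```bash
python3 -c "
from m import *
st()"
```

```text
t 13.175 pos [ 4.67e-01 -4.00e-04  1.10e-01] wrench(yaw) -0.791 wrench(pos) -0.788 R 0.1481 F tool [2.26 3.68 1.52]
```

play_rows:
  steps:
    - [[0.015, 0.224, 0], [0, 0, -0.0239], 29]
    - [[0.015, 0.224, 0], [0, 0, -0.0239], 29]
    - [[0.015, 0.224, 0], [0, 0, -0.0239], 29]
    - [[0.015, 0.224, 0], [0, 0, -0.0239], 29]
    - [[0.015, 0.224, 0], [0, 0, -0.0239], 29]
    - [[0.015, 0.224, 0], [0, 0, -0.0239], 29]
    - [[0.015, 0.224, 0], [0, 0, -0.0239], 29]
    - [[0.015, 0.224, 0], [0, 0, -0.0239], 29]
    - [[0.015, 0.224, 0], [0, 0, -0.0239], 29]
    - [[0, 0, 0], [0, 0, 0], 29]

```text
time_s: 14.42
ee_pos: [0.6527, -0.0227, 0.1092]
ee_rot: [-0.0, 0.483, 0.875, -0.0]
contact_force: [-0.3, 0.1, -0.5]
grip_width: 0.029
grasp_force: 0.0
```

```bash
python3 -c "
from m import *
st();meas(snap('side'))"
```

```text
t 14.425 pos [ 0.6527 -0.0227  0.1092] wrench(yaw) 0.562 wrench(pos) 0.567 R 0.1503 F tool [ 0.23 -0.16  0.48]
tab 28 [0.5752 0.119  0.1543]
pivot [0.591  0.0722 0.1399]
grip 148 ((0.6413131952285767, -0.008144991472363472), (0.0207119882106781, 0.05850353464484215), 19.922874450683594)
```

play_rows:
  steps:
    - [[0.002, -0.06, 0], [0, 0, 0.0064], 29]
    - [[0.002, -0.06, 0], [0, 0, 0.0064], 29]
    - [[0.002, -0.06, 0], [0, 0, 0.0064], 29]
    - [[0.002, -0.06, 0], [0, 0, 0.0064], 29]

```text
time_s: 14.98
ee_pos: [0.6306, -0.0342, 0.11]
ee_rot: [0.0, 0.553, 0.833, 0.0]
contact_force: [1.7, -0.3, -0.8]
grip_width: 0.0291
grasp_force: 0.6
```

play_rows:
  steps:
    - [[0.002, -0.06, 0], [0, 0, 0.0064], 29]
    - [[0.002, -0.06, 0], [0, 0, 0.0064], 29]
    - [[0.002, -0.06, 0], [0, 0, 0.0064], 29]
    - [[0.002, -0.06, 0], [0, 0, 0.0064], 29]

```text
time_s: 15.48
ee_pos: [0.6081, -0.0412, 0.1099]
ee_rot: [0.0, 0.618, 0.786, 0.0]
contact_force: [5.2, -0.5, -0.4]
grip_width: 0.0291
grasp_force: 2.3
```

play_rows:
  steps:
    - [[0.002, -0.06, 0], [0, 0, 0.0064], 29]
    - [[0.002, -0.06, 0], [0, 0, 0.0064], 29]

```text
time_s: 15.72
ee_pos: [0.5964, -0.0436, 0.1099]
ee_rot: [0.001, 0.649, 0.76, 0.0]
contact_force: [3.8, -2.8, -0.7]
grip_width: 0.029
grasp_force: 2.0
```

play_rows:
  steps:
    - [[0.001, -0.06, 0], [0, 0, 0.0064], 29]
    - [[0.001, -0.06, 0], [0, 0, 0.0064], 29]
    - [[0.001, -0.06, 0], [0, 0, 0.0064], 29]

```text
time_s: 16.1
ee_pos: [0.5785, -0.0455, 0.1099]
ee_rot: [0.001, 0.694, 0.72, 0.0]
contact_force: [4.7, -3.2, 0.2]
grip_width: 0.0293
grasp_force: 2.5
```

play_rows:
  steps:
    - [[0.001, -0.06, 0], [0, 0, 0.0064], 29]
    - [[0.001, -0.06, 0], [0, 0, 0.0064], 29]

```text
time_s: 16.35
ee_pos: [0.5666, -0.0455, 0.1099]
ee_rot: [0.001, 0.722, 0.691, 0.0]
contact_force: [7.1, -3.0, -2.0]
grip_width: 0.0291
grasp_force: 3.5
```

play_rows:
  steps:
    - [[0.001, -0.05, 0], [0, 0, 0.0053], 29]
    - [[0, 0, 0], [0, 0, 0], 29]

```text
time_s: 16.6
ee_pos: [0.5614, -0.0452, 0.1099]
ee_rot: [0.001, 0.734, 0.68, 0.0]
contact_force: [3.7, -3.7, -1.9]
grip_width: 0.029
grasp_force: 2.2
```

play_rows:
  steps:
    - [[0.001, -0.05, 0], [0, 0, 0.0053], 29]

```text
time_s: 16.73
ee_pos: [0.557, -0.0448, 0.1099]
ee_rot: [0.001, 0.745, 0.667, 0.0]
contact_force: [7.5, -3.7, -2.9]
grip_width: 0.0293
grasp_force: 4.3
```

play_rows:
  steps:
    - [[0.001, -0.05, 0], [0, 0, 0.0053], 29]

```text
time_s: 16.85
ee_pos: [0.552, -0.0442, 0.1099]
ee_rot: [0.001, 0.756, 0.655, 0.001]
contact_force: [8.2, -4.9, -3.2]
grip_width: 0.0289
grasp_force: 4.7
```

play_rows:
  steps:
    - [[0.0, -0.04, 0], [0, 0, 0.0042], 29]

```text
time_s: 16.98
ee_pos: [0.548, -0.0437, 0.1099]
ee_rot: [0.001, 0.765, 0.645, 0.001]
contact_force: [9.9, -3.2, -4.6]
grip_width: 0.0294
grasp_force: 5.0
```

play_rows:
  steps:
    - [[0.0, -0.03, 0], [0, 0, 0.0032], 29]

```text
time_s: 17.1
ee_pos: [0.5452, -0.043, 0.1099]
ee_rot: [0.001, 0.771, 0.637, 0.001]
contact_force: [9.5, -2.6, -4.0]
grip_width: 0.0321
grasp_force: 5.0
```

play_rows:
  steps:
    - [[0, 0, 0], [0, 0, 0], 29]
    - [[0, 0, 0], [0, 0, 0], 29]
    - [[0, 0, 0], [0, 0, 0], 29]
    - [[0, 0, 0], [0, 0, 0], 29]

```text
time_s: 17.6
ee_pos: [0.5453, -0.043, 0.1099]
ee_rot: [0.001, 0.771, 0.637, 0.001]
contact_force: [8.5, -3.1, -3.8]
grip_width: 0.0315
grasp_force: 5.0
```

```bash
python3 -c "
from m import *
st();meas(snap('side'))"
```

```text
t 17.6 pos [ 0.5453 -0.043   0.1099] wrench(yaw) -0.189 wrench(pos) -0.179 R 0.1494 F tool [-1.45  8.96  3.79]
tab 34 [0.5963 0.1043 0.1534]
pivot [0.5699 0.07   0.1398]
grip 323 ((0.5498436093330383, -0.04186040535569191), (0.0869102030992508, 0.02596108429133892), 80.53488159179688)
```

play_rows:
  steps:
    - [[0, 0, 0], [0, 0, 0], 31]
    - [[0, 0, 0], [0, 0, 0], 29]
    - [[0, 0, 0], [0, 0, 0], 29]
  force: 30

```text
time_s: 18.02
ee_pos: [0.5454, -0.0432, 0.1099]
ee_rot: [0.001, 0.771, 0.637, 0.001]
contact_force: [9.5, -4.8, -4.5]
grip_width: 0.0292
grasp_force: 5.2
```

play_rows:
  steps:
    - [[0.0, -0.03, 0], [0, 0, 0.0032], 29]
    - [[0, 0, 0], [0, 0, 0], 29]

```text
time_s: 18.27
ee_pos: [0.5422, -0.0426, 0.1099]
ee_rot: [0.001, 0.777, 0.629, 0.001]
contact_force: [8.7, -4.2, -3.1]
grip_width: 0.0288
grasp_force: 4.3
```

play_rows:
  steps:
    - [[0.0, -0.03, 0], [0, 0, 0.0032], 29]
    - [[0, 0, 0], [0, 0, 0], 29]

```text
time_s: 18.52
ee_pos: [0.5393, -0.0419, 0.1099]
ee_rot: [0.001, 0.783, 0.621, 0.001]
contact_force: [7.7, -5.0, -3.3]
grip_width: 0.0291
grasp_force: 4.5
```

play_rows:
  steps:
    - [[-0.01, -0.04, 0], [0, 0, 0.0042], 29]

```text
time_s: 18.65
ee_pos: [0.5356, -0.0413, 0.1099]
ee_rot: [0.001, 0.792, 0.611, 0.001]
contact_force: [13.3, 5.8, -5.8]
grip_width: 0.0289
grasp_force: 5.8
```

```bash
python3 -c "
from m import *
st();s=snap('side');meas(s);save(s,'s6.png',(260,190,380,310),5)"
```

```text
t 18.65 pos [ 0.5356 -0.0413  0.1099] wrench(yaw) -0.256 wrench(pos) -0.245 R 0.1498 F tool [ 8.93 11.37  5.89]
tab 37 [0.596  0.1029 0.1531]
pivot [0.5679 0.0708 0.1398]
grip 295 ((0.538904070854187, -0.03866438567638397), (0.08494744449853897, 0.025510383769869804), 76.75595092773438)
```

View pics/s6.png

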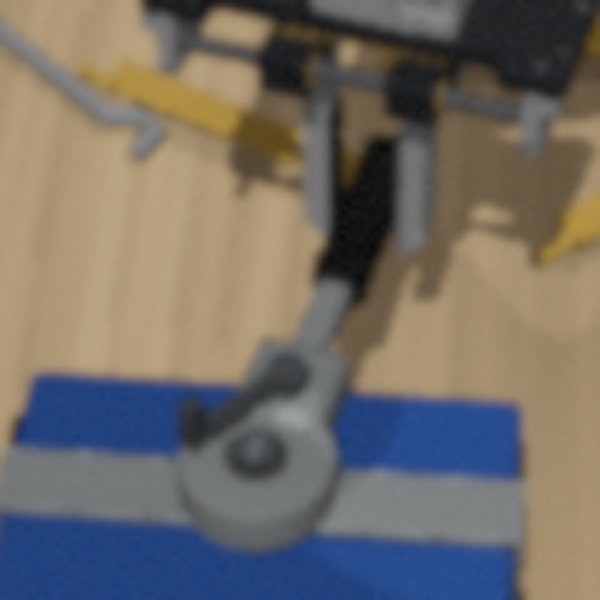

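play_rows:
  steps:
    - [[0, 0, 0], [0, 0, 0], 29]
    - [[0, 0, 0], [0, 0, 0], 29]
    - [[0, 0, 0], [0, 0, 0], 29]
    - [[0, 0, 0], [0, 0, 0], 29]

```text
time_s: 19.2
ee_pos: [0.5353, -0.0412, 0.1099]
ee_rot: [0.001, 0.791, 0.611, 0.001]
contact_force: [9.4, 2.1, -3.3]
grip_width: 0.0291
grasp_force: 4.4
```

```bash
python3 -c "
from m import *
st();print(arm.observe()['torque'])"
```

```text
t 19.2 pos [ 0.5353 -0.0412  0.1099] wrench(yaw) -0.255 wrench(pos) -0.248 R 0.1498 F tool [4.43 8.52 3.36]
[ 0.39116065 -1.84282535  0.10991705]
```

play_rows:
  steps:
    - [[0.003, -0.02, 0], [0, 0, 0.0021], 29]
    - [[0.003, -0.02, 0], [0, 0, 0.0021], 29]

```text
time_s: 19.45
ee_pos: [0.5319, -0.0401, 0.1099]
ee_rot: [0.001, 0.8, 0.601, 0.001]
contact_force: [11.6, -3.7, -6.4]
grip_width: 0.0291
grasp_force: 6.4
```

play_rows:
  steps:
    - [[0, 0, 0], [0, 0, 0], 29]
    - [[0, 0, 0], [0, 0, 0], 29]
    - [[0, 0, 0], [0, 0, 0], 29]

```text
time_s: 19.82
ee_pos: [0.5317, -0.0401, 0.1099]
ee_rot: [0.001, 0.799, 0.601, 0.001]
contact_force: [10.6, -1.7, -4.0]
grip_width: 0.0294
grasp_force: 5.3
```

```bash
python3 -c "
from m import *
st();meas(snap('side'))"
```

```text
t 19.825 pos [ 0.5317 -0.0401  0.1099] wrench(yaw) -0.282 wrench(pos) -0.273 R 0.1497 F tool [ 1.35 10.67  4.07]
tab 32 [0.5961 0.1024 0.1541]
pivot [0.5676 0.0714 0.1399]
grip 296 ((0.5347930192947388, -0.03898309916257858), (0.08742595463991165, 0.025457167997956276), 78.1778335571289)
```

play_rows:
  steps:
    - [[0, 0.02, 0], [0, 0, 0], 32]
    - [[0, 0.02, 0], [0, 0, 0], 40]
    - [[0, 0, 0], [0, 0, 0], 50]
    - [[0, 0, 0], [0, 0, 0], 50]
    - [[0, 0, -0.2], [0, 0, 0], 50]
    - [[0, 0, -0.4], [0, 0, 0], 50]
    - [[0, 0, -0.4], [0, 0, 0], 50]
    - [[-0.4, 0, 0], [0, 0, 0], 50]
    - [[0, 0, 0], [0, 0, 0], 50]
    - [[0, 0, 0], [0, 0, 0], 50]

```text
time_s: 21.12
ee_pos: [0.5233, -0.0792, 0.2093]
ee_rot: [-0.0, 0.799, 0.601, -0.0]
contact_force: [0.8, 0.8, 0.2]
grip_width: 0.0498
grasp_force: 0.0
```

```bash
python3 -c "
from m import *
st();s=snap('side');meas(s);save(s,'s7.png',(260,190,380,310),5)"
```

```text
t 21.125 pos [ 0.5233 -0.0792  0.2093] wrench(yaw) -0.281 wrench(pos) -0.26 R 0.1896 F tool [ 1.02  0.59 -0.25]
tab 36 [0.5953 0.109  0.1538]
pivot [0.5739 0.07   0.14  ]
grip 259 ((0.5696678757667542, -0.04267946258187294), (0.020971350371837616, 0.08541537076234818), 0.28605425357818604)
```

View pics/s7.png

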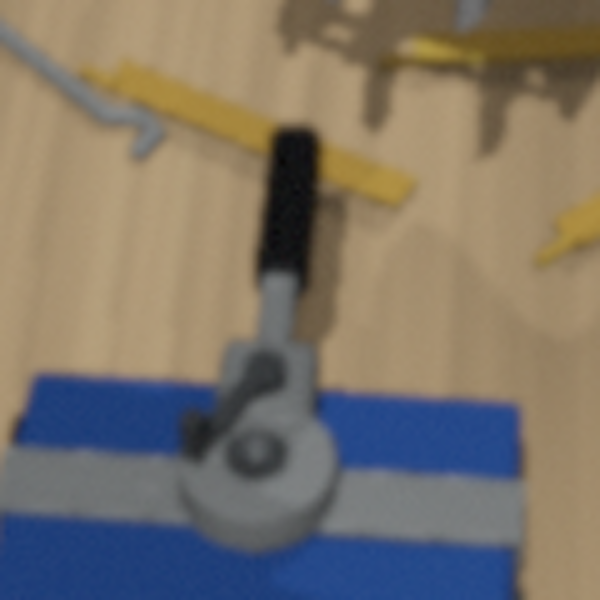

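play_rows:
  steps:
    - [[0, 0, 0], [0, 0, -0.0223], 50]
    - [[0, 0, 0], [0, 0, -0.0223], 50]
    - [[0, 0, 0], [0, 0, 0], 50]

```text
time_s: 21.55
ee_pos: [0.5237, -0.0788, 0.2094]
ee_rot: [-0.0, 0.707, 0.707, -0.0]
contact_force: [-0.5, 0.0, 0.8]
grip_width: 0.0495
grasp_force: 0.0
```

```bash
python3 -c "
from m import *
st();meas(snap('side'));print(delta([.571,-.046,.11]))"
```

```text
t 21.55 pos [ 0.5237 -0.0788  0.2094] wrench(yaw) -0.0 wrench(pos) -0.258 R 0.1891 F tool [ 0.02 -0.5  -0.75]
tab 35 [0.5955 0.1087 0.1537]
pivot [0.574  0.0686 0.1399]
grip 262 ((0.5697137713432312, -0.042823780328035355), (0.08875983953475952, 0.02121441438794136), 89.29354858398438)
[0.331 0.473 0.995]
```

play_rows:
  steps:
    - [[0.331, 0.473, 0], [0, 0, 0], 50]
    - [[0, 0, 0], [0, 0, 0], 50]
    - [[0, 0, 0.4], [0, 0, 0], 50]
    - [[0, 0, 0.4], [0, 0, 0], 50]
    - [[0, 0, 0.195], [0, 0, 0], 50]
    - [[0, 0, 0], [0, 0, 0], 31]
    - [[0, 0, 0], [0, 0, 0], 31]
    - [[0, -0.04, 0], [0, 0, 0.0042], 29]
  force: 30

```text
time_s: 22.6
ee_pos: [0.5675, -0.0465, 0.1114]
ee_rot: [0.001, 0.717, 0.697, 0.001]
contact_force: [3.4, 0.5, 1.8]
grip_width: 0.0294
grasp_force: 1.7
```

play_rows:
  steps:
    - [[0.0, -0.04, 0], [0, 0, 0.0042], 29]

```text
time_s: 22.72
ee_pos: [0.5636, -0.0464, 0.1114]
ee_rot: [0.001, 0.726, 0.687, 0.001]
contact_force: [6.0, -0.3, 3.2]
grip_width: 0.0294
grasp_force: 3.0
```

play_rows:
  steps:
    - [[0.0, -0.04, 0], [0, 0, 0.0042], 29]

```text
time_s: 22.85
ee_pos: [0.5599, -0.0461, 0.1114]
ee_rot: [0.001, 0.735, 0.678, 0.001]
contact_force: [8.0, 1.5, 1.7]
grip_width: 0.029
grasp_force: 3.7
```

```bash
python3 -c "
from m import *
st();meas(snap('side'))"
```

```text
t 22.85 pos [ 0.5599 -0.0461  0.1114] wrench(yaw) -0.082 wrench(pos) -0.08 R 0.1506 F tool [ 2.13  7.83 -1.65]
tab 36 [0.5957 0.1067 0.1533]
pivot [0.5723 0.0698 0.1401]
grip 309 ((0.5621989369392395, -0.04438379779458046), (0.08775670826435089, 0.024605635553598404), 85.44563293457031)
```

play_rows:
  steps:
    - [[0.0, -0.05, 0], [0, 0, 0.0053], 29]
    - [[0.0, -0.05, 0], [0, 0, 0.0053], 29]

```text
time_s: 23.15
ee_pos: [0.5502, -0.045, 0.1115]
ee_rot: [0.002, 0.758, 0.653, 0.002]
contact_force: [9.0, 1.8, 0.4]
grip_width: 0.0291
grasp_force: 4.5
```

play_rows:
  steps:
    - [[0.0, -0.05, 0], [0, 0, 0.0053], 29]
    - [[0.001, -0.03, 0], [0, 0, 0.0032], 29]

```text
time_s: 23.4
ee_pos: [0.5424, -0.0437, 0.1114]
ee_rot: [0.002, 0.775, 0.632, 0.002]
contact_force: [10.6, 0.9, -0.2]
grip_width: 0.0291
grasp_force: 5.1
```

play_rows:
  steps:
    - [[0.001, -0.04, 0], [0, 0, 0.0042], 29]
    - [[0.001, -0.03, 0], [0, 0, 0.0032], 29]

```text
time_s: 23.65
ee_pos: [0.5358, -0.0422, 0.1114]
ee_rot: [0.002, 0.789, 0.614, 0.002]
contact_force: [11.8, 0.1, -1.1]
grip_width: 0.0292
grasp_force: 5.7
```

play_rows:
  steps:
    - [[0, 0, 0], [0, 0, 0], 29]
    - [[0, 0, 0], [0, 0, 0], 29]
    - [[0, 0, 0], [0, 0, 0], 29]
    - [[0, 0, 0], [0, 0, 0], 29]

```text
time_s: 24.15
ee_pos: [0.5357, -0.0421, 0.1114]
ee_rot: [0.002, 0.789, 0.615, 0.002]
contact_force: [8.4, 0.5, 1.6]
grip_width: 0.029
grasp_force: 4.4
```

play_rows:
  steps:
    - [[0.001, -0.025, 0], [0, 0, 0.0027], 29]
    - [[0.001, -0.02, 0], [0, 0, 0.0021], 29]

```text
time_s: 24.4
ee_pos: [0.5316, -0.041, 0.1114]
ee_rot: [0.002, 0.798, 0.602, 0.002]
contact_force: [12.4, -1.4, -2.5]
grip_width: 0.0289
grasp_force: 6.2
```

play_rows:
  steps:
    - [[0, 0, 0], [0, 0, 0], 29]
    - [[0, 0, 0], [0, 0, 0], 29]
    - [[0, 0, 0], [0, 0, 0], 29]
    - [[0, 0, 0], [0, 0, 0], 29]

```text
time_s: 24.9
ee_pos: [0.5315, -0.041, 0.1115]
ee_rot: [0.002, 0.798, 0.603, 0.002]
contact_force: [10.7, -0.2, -0.2]
grip_width: 0.0292
grasp_force: 5.0
```

play_rows:
  steps:
    - [[0, 0.02, 0], [0, 0, -0.0021], 29]
    - [[0, 0.02, 0], [0, 0, -0.0021], 29]
    - [[0, 0.02, 0], [0, 0, -0.0021], 29]
    - [[0, 0, 0], [0, 0, 0], 29]

```text
time_s: 25.4
ee_pos: [0.5369, -0.0424, 0.1114]
ee_rot: [0.001, 0.786, 0.618, 0.001]
contact_force: [7.0, 0.8, 2.2]
grip_width: 0.0292
grasp_force: 3.4
```

play_rows:
  steps:
    - [[0, 0.02, 0], [0, 0, -0.0021], 29]
    - [[0, 0.02, 0], [0, 0, -0.0021], 29]
    - [[0, 0.02, 0], [0, 0, -0.0021], 29]
    - [[0, 0, 0], [0, 0, 0], 29]

```text
time_s: 25.9
ee_pos: [0.5421, -0.0438, 0.1104]
ee_rot: [0.0, 0.773, 0.634, 0.0]
contact_force: [5.3, -0.9, 3.1]
grip_width: 0.0291
grasp_force: 2.9
```

play_rows:
  steps:
    - [[0, 0.02, 0], [0, 0, -0.0021], 29]
    - [[0, 0.02, 0], [0, 0, -0.0021], 29]
    - [[0, 0, 0], [0, 0, 0], 29]

```text
time_s: 26.28
ee_pos: [0.5457, -0.0445, 0.1101]
ee_rot: [0.0, 0.765, 0.644, 0.0]
contact_force: [5.5, -1.2, 1.0]
grip_width: 0.0291
grasp_force: 2.6
```

play_rows:
  steps:
    - [[0, 0.02, 0], [0, 0, -0.0021], 29]
    - [[0, 0.02, 0], [0, 0, -0.0021], 29]
    - [[0, 0.02, 0], [0, 0, -0.0021], 29]
    - [[0, 0, 0], [0, 0, 0], 29]

```text
time_s: 26.78
ee_pos: [0.5517, -0.0454, 0.1101]
ee_rot: [0.0, 0.752, 0.659, 0.0]
contact_force: [3.7, -0.6, -0.1]
grip_width: 0.029
grasp_force: 2.2
```

play_rows:
  steps:
    - [[0, 0.02, 0], [0, 0, -0.0021], 29]
    - [[0, 0.02, 0], [0, 0, -0.0021], 29]
    - [[0, 0.02, 0], [0, 0, -0.0021], 29]
    - [[0, 0, 0], [0, 0, 0], 29]

```text
time_s: 27.28
ee_pos: [0.5576, -0.0461, 0.1101]
ee_rot: [-0.0, 0.739, 0.674, 0.0]
contact_force: [3.5, -0.8, -1.0]
grip_width: 0.0292
grasp_force: 1.7
```

```bash
python3 -c "
from m import *
st();meas(snap('side'))"
```

```text
t 27.275 pos [ 0.5576 -0.0461  0.1101] wrench(yaw) -0.091 wrench(pos) -0.095 R 0.1508 F tool [-0.45  3.57  1.04]
tab 36 [0.5957 0.1072 0.1538]
pivot [0.5723 0.0701 0.1398]
grip 307 ((0.5600032806396484, -0.042547084391117096), (0.08729527145624161, 0.024431295692920685), 84.77820587158203)
```

play_rows:
  steps:
    - [[0, 0.02, 0], [0, 0, -0.0021], 29]
    - [[0, 0.02, 0], [0, 0, -0.0021], 29]
    - [[0, 0.02, 0], [0, 0, -0.0021], 29]
    - [[0, 0, 0], [0, 0, 0], 29]
    - [[0, 0, 0], [0, 0, 0], 29]

```text
time_s: 27.95
ee_pos: [0.5634, -0.0465, 0.1102]
ee_rot: [-0.0, 0.725, 0.689, -0.0]
contact_force: [0.0, 0.2, 0.1]
grip_width: 0.0288
grasp_force: 0.0
```

play_rows:
  steps:
    - [[0, 0.02, 0], [0, 0, -0.0021], 29]
    - [[0, 0.02, 0], [0, 0, -0.0021], 29]
    - [[0, 0, 0], [0, 0, 0], 29]
    - [[0, 0, 0], [0, 0, 0], 29]

```text
time_s: 28.45
ee_pos: [0.5675, -0.0467, 0.1102]
ee_rot: [-0.0, 0.716, 0.698, -0.0]
contact_force: [-0.7, 0.1, 0.8]
grip_width: 0.0292
grasp_force: 0.0
```

play_rows:
  steps:
    - [[0, 0, 0], [0, 0, 0], 50]
    - [[0, 0, 0], [0, 0, 0], 50]
    - [[0, 0, 0], [0, 0, 0], 50]
    - [[0, 0, -0.2], [0, 0, 0], 50]
    - [[0, 0, -0.4], [0, 0, 0], 50]
    - [[0, 0, -0.4], [0, 0, 0], 50]
    - [[-0.5, 0, 0], [0, 0, 0], 50]
    - [[0, 0, 0], [0, 0, 0], 50]
    - [[0, 0, 0], [0, 0, 0], 50]

```text
time_s: 29.58
ee_pos: [0.566, -0.0964, 0.2099]
ee_rot: [-0.0, 0.716, 0.698, -0.0]
contact_force: [-0.7, 0.4, -0.5]
grip_width: 0.0499
grasp_force: 0.0
```

```bash
python3 -c "
from m import *
st();meas(snap('side'));meas(snap('side'))"
```

```text
t 29.575 pos [ 0.566  -0.0964  0.2099] wrench(yaw) -0.026 wrench(pos) -0.03 R 0.2005 F tool [ 0.39 -0.66  0.51]
tab 37 [0.5956 0.108  0.1533]
pivot [0.5734 0.0701 0.14  ]
grip 262 ((0.5647789239883423, -0.04384293034672737), (0.08644554018974304, 0.020894667133688927), 87.69938659667969)
tab 36 [0.5957 0.1079 0.1535]
pivot [0.5729 0.0686 0.1399]
grip 264 ((0.5645735263824463, -0.04222937300801277), (0.08773143589496613, 0.02088206633925438), 88.7359619140625)
```

```bash
python3 -c "
from rig import finish_job
print(finish_job())"
```

```text
the job is handed in; nothing more can be done
None
```

I flipped the lever to tighten, drove the bolt to about 12 N at the grip and held it there at 10–11 N. I then let go of the wrench, leaving it on the bolt with the lever at tighten, and handed the job in; no verdict came back. When I first let go, the handle sprang back about 0.25 rad, so I tightened again and eased off slowly until the grip force read zero; I couldn't directly check how hard the bolt still bears on its seat. I didn't measure the bystanders' final positions.

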